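# Fit the tie cleat from the canister onto the table track

### The job

Lift the T-shaped tie cleat out of the tall steel canister without tipping the canister or pushing it out of place; its mouth is too narrow for an open hand, so it is best to go in with the fingers together and open them only down inside, above the cleat. Slide the cleat's foot into the slotted track from its open, flared end, push it along until it is home against the stop, and let go of it standing upright. Leave the bottle, the small pot and the carton where they stand.

Things in the scene. Friction and masses are not known exactly. Their poses are not given: they have to be found in the camera images.
- cleat: White nylon T-shaped tie cleat, about 0.08 kg, 76 mm tall, upright in the canister within 6 mm of its middle, its bar within about 55 degrees of the world y direction. Origin: centre of its underside, z up the shank. Foot 40 (local x) x 30 x 7 mm, rounded ends. Shank 12 x 12 mm. Its foot and top bar point the same way (local x); a half turn makes no difference.
- cleat_bar (a point): Centre of the cleat's top bar, 67 mm above its underside. Bar: 44 mm long (cleat x), 14 mm wide (cleat y), 18 mm high. Grip it from above across the 14 mm, fingers closing along cleat y.
- canister: Open round steel canister, loose, about 0.9 kg; origin at the centre of its underside, z up. Outside diameter 94, height 106, inside diameter 88, inner floor 6 mm up. The cleat's top is 24 mm below the rim. A wide-open hand does not fit, nor do its knuckles: open to 25-30 mm between the pads just above the bar, then go only 15 mm deeper and hold the bar with the fingertips.
- track: Straight aluminium track fixed to the table. Origin at table height on its centre line; local x runs along it to the stop, z up. Base plate 5 mm thick, 64 mm wide, x -120 to +80 mm. Channel x -60 to +70 mm: 36 mm wide, z 5 to 17 mm, under two lips (z 17 to 21) with a 20 mm slot between them for the shank. Dark stop at x 70 to 80, up to z 29 mm.
- track_mouth (a point): On the channel floor (z 5 mm), centre line, at the open -x end where the lips begin (track x -60 mm). In front of it, track x -120 to -60, the plate has no lips, only 12 mm high guide walls narrowing from about 53 to 36 mm apart: the foot can be set down there, its length along track x, and slid in.
- track_home (a point): Point on the channel floor on the centre line where the cleat's origin lies when its foot touches the stop (track x +50 mm); axes as the track's.
- bottle: White plastic bottle, 60 mm diameter, 120 mm tall, a bystander; origin at the centre of its underside.
- pot: Small amber pot with a white lid, 52 mm diameter, 42 mm tall, a bystander; origin at the centre of its underside.
- carton: Plain paper carton with a grey panel on top, 70 x 120 mm, 50 mm tall, a bystander; origin at the centre of its underside.
Things that resemble listed ones, but are neither listed nor needed, are in the scene too. What is shaped like the cleat but pink is not meant. Several things look just like the track: the one meant starts nearest to the robot's base.

How it is judged:
By the outcome, as a careful person would: the job done as asked, in the order asked, and still so for the second after the job is handed in, with the robot touching nothing.
It also fails if it takes over 48 s, if anything falls off the work surface, if the arm or the gripper's body presses on something with over 40 N, if the wrist force passes 120 N, or if a joint passes its speed limit or range.

### The arm

A 6-joint arm with a two-finger parallel gripper is mounted at the origin on the work surface. World frame = base frame: x ahead of the robot, y to its left, z up, the work surface at z = 0. Lengths are in mm, angles in rad, forces in N, time in s.
With the tool pointing down it reaches from about 275 to 850 mm from the base axis. Payload 19 kg.
Tool frame: the origin (TCP) lies on the centre line of the jaws, within the pads' length; the fingertips stand 17 mm ahead of it and the grasp point (between the pads) lies 2 mm behind it (robot.tip_reach is the distance from the TCP to the fingertips, in mm); z points along the fingers, y is the direction in which the jaws open and shut (so a half turn about z gives the same grasp; the last joint's range is limited). The gripper opens to 85 mm and grips with 20 to 120 N. Pads are 22 mm wide; open, the fingers measure 114 mm over their backs; the gripper's body (76 mm by 85 mm) begins 54 mm behind the grasp point. The pads swing forward as they close: fully open they stand 13 mm farther back than shut.
Start: joints at [-0.134, 0.15, 1.437, -0, 1.554, -0.134], TCP at [574.972, -0.016, 248.267] pointing down, gripper open.
Joint ranges: [-2.8, 2.8], [-0.68, 2.1], [0.12, 2.68], [-1.39, 4.53], [0.16, 2.79], [-2.81, 2.81]. Speed limits (rad/s): [1.89, 1.89, 2.22, 3.01, 3.01, 3.01].

### API

Orientations are given as a rotation vector (axis times angle).
In Python, from bench import status, imaging, robot gives the robot as it stands. The module is installed in compiled form; this text tells all that it offers.
- The arm moves only by the tool servo_tool, never from a script. Its argument "rows" is a list of rows, each a list of 2 entries, a list of its own where there are three numbers: the shift along the world's x, y, z in mm, then the turn, a rotation vector about the world's x, y, z in rad. In form: [[[tx, ty, tz], [wx, wy, wz]], ...]. A call has 1 to 20 rows; each row is the pose to reach, as a shift and turn from the pose measured when the call began; what a row does not reach only later rows make up. A row lasts 1/10 s, in which the tool goes at most 50 mm and 8.59 degrees, less where a joint would pass 70% of its speed; a pose out of reach is approached as far as the arm can. A call with a gripper value outside its range is refused whole. "claw" is the opening, from 0 (shut) to 1 (fully open), set as the call begins (left out, the last holds). The fingers move at their own pace and stop on an object; "newtons" is the grip in N (left out, the last holds). Time passes only in rows, so rows that repeat a pose let the fingers close. It gives the time, the measured TCP pose, the force and the opening at its end, in the units of the state.
- status.sense(): the state, without advancing time (a new reading comes with each control period).
- imaging.capture(name): name is "scene" or "side" or "wrist"; returns a dict with "pixels" (384x512x3 uint8, red, green, blue), "depth" (384x512 float32, mm along the optical axis (not along the pixel's ray), 0 where there is no reading), "camera_matrix" (3x3 intrinsics, pixels), "dist" ([k1, k2, p1, p2, k3] as OpenCV has them; the pictures are not rectified), "position" and "orientation" of the camera in the world; the wrist camera has in their place "mount" (4x4, takes a point from camera to tool coordinates, whose origin is the TCP and whose axes are the flange's). Camera axes: x right, y up, looking along -z (the intrinsics and any distortion apply to the point x, -y, -z); pixel columns grow to the right and rows downward; lengths in mm; the calibration is good to about 2 mm. A picture is of the moment at which its call begins: read the wrist's pose just before it.
- robot.hand_in(): hands the job in, once; it reports no verdict.
The state is a dict: "t": time; "joint_pos": joint angles; "joint_vel": joint speeds; "joint_torque": joint torques, N m; "position": TCP position; "tool_rot": TCP orientation; "ft_force": force on the tool from outside, world axes, zero at the start; "torque": the same for the moment, N m; "gripper_width": opening from 0.0 (shut) to 1.0 (fully open).
Only numpy, scipy, OpenCV 4.12 (cv2) and the standard library are available. Lean on these libraries where they do the work, as an engineer would, in place of code of your own. Each camera call takes 0.05 s, during which the arm holds its last target.

## Working session

There is one attempt and no reset: what is moved stays moved. The work goes in short steps, Python scripts to look and compute and a tool call to move; the robot and the scene stay as the last step left them, time stands still between calls to the robot, and variables do not carry over. Pictures are saved under pics/ and viewed, and the job is handed in when it is done.

Besides the shell and the picture viewer there is one more tool, called after ">>>" in YAML: its name, and indented under it one key for each argument. servo_tool: Moves the arm, as the interface text tells. Its arguments: {"type":"object","properties":{"rows":{"type":"array","items":{"type":"array"}},"claw":{"type":"number"},"newtons":{"type":"number"}},"required":["rows"]}

```bash
mkdir -p pics
cat > h.py <<'E'
import numpy as np,cv2,pickle
from scipy.spatial.transform import Rotation as R
from bench import status,imaging,robot
def cap(n):
    s=status.sense(); d=imaging.capture(n); d['s']=s
    pickle.dump(d,open(f'{n}.pkl','wb')); return d
def pose(d):
    if 'mount' in d:
        T=np.eye(4);T[:3,:3]=R.from_rotvec(d['s']['tool_rot']).as_matrix();T[:3,3]=d['s']['position']
        T=T@np.array(d['mount']); return T[:3,:3],T[:3,3]
    o=np.array(d['orientation'],float)
    M=o if o.shape==(3,3) else R.from_rotvec(o).as_matrix() if o.size==3 else R.from_quat(o).as_matrix()
    return M,np.array(d['position'],float)
def rays(d,uv):
    n=cv2.undistortPoints(np.array(uv,float).reshape(-1,1,2),np.array(d['camera_matrix']),np.array(d['dist'])).reshape(-1,2)
    M,p=pose(d); v=np.c_[n[:,0],-n[:,1],-np.ones(len(n))]
    return p,v@M.T
def onz(d,uv,z):
    p,v=rays(d,uv); return p+v*((z-p[2])/v[:,2])[:,None]
def depthpts(d,uv):
    p,v=rays(d,uv); uv=np.array(uv,int).reshape(-1,2); return p+v*d['depth'][uv[:,1],uv[:,0]][:,None]
def proj(d,P):
    M,p=pose(d); q=(np.atleast_2d(P)-p)@M; q=q*[1,-1,-1]
    return cv2.projectPoints(q,np.zeros(3),np.zeros(3),np.array(d['camera_matrix']),np.array(d['dist']))[0].reshape(-1,2)
def save(d,f,box=None,s=1.5):
    im=d['pixels'][:,:,::-1]
    if box: im=im[box[1]:box[3],box[0]:box[2]]
    cv2.imwrite('pics/'+f,cv2.resize(im,None,fx=s,fy=s,interpolation=cv2.INTER_CUBIC))
E
python3 - <<'E'
from h import *
for n in('scene','side','wrist'):
    d=cap(n); save(d,n+'1.png'); print(n,{k:(np.array(v).round(3).tolist()) for k,v in d.items() if k not in('pixels','depth','s')})
print(status.sense(), robot.tip_reach)
E
```

```text
scene {'camera_matrix': [[482.943, 0.0, 258.959], [0.0, 482.943, 188.609], [0.0, 0.0, 1.0]], 'dist': [-0.013, 0.0, 0.0, 0.0, 0.0], 'position': [1041.423, 919.275, 866.654], 'orientation': [0.304, 1.152, 2.431]}
side {'camera_matrix': [[405.089, 0.0, 252.427], [0.0, 405.089, 191.801], [0.0, 0.0, 1.0]], 'dist': [-0.061, 0.0, 0.0, 0.0, 0.0], 'position': [47.053, -453.175, 752.95], 'orientation': [0.785, -0.352, -0.745]}
wrist {'camera_matrix': [[344.525, 0.0, 255.976], [0.0, 344.525, 186.184], [0.0, 0.0, 1.0]], 'dist': [-0.037, 0.0, 0.0, 0.0, 0.0], 'mount': [[0.001, 0.96, 0.28, 70.722], [1.0, -0.001, 0.0, -1.251], [0.0, 0.28, -0.96, -125.61], [0.0, 0.0, 0.0, 1.0]]}
{'t': 0.15, 'joint_pos': array([-1.33980843e-01,  1.50872390e-01,  1.43784546e+00, -7.08546652e-07,
        1.55379988e+00, -1.34001220e-01]), 'joint_vel': array([-0.00024829, -0.00108356, -0.00225436,  0.00244803, -0.00105474,
        0.00076694]), 'joint_torque': array([ 2.28272773e-03, -7.13383126e+01, -5.71041870e+01, -3.10331814e-05,
        7.20541226e-03, -6.05664604e-05]), 'position': array([5.74833726e+02, 1.34089671e-02, 2.47832546e+02]), 'tool_rot': array([-2.22089886e+00, -2.22094414e+00,  8.81710886e-04]), 'ft_force': array([-0.06388644, -0.91925597,  0.07553262]), 'torque': array([-0.04381983,  0.00473241,  0.0025967 ]), 'gripper_width': 0.9971430151224739} 17.0
```

View pics/scene1.png

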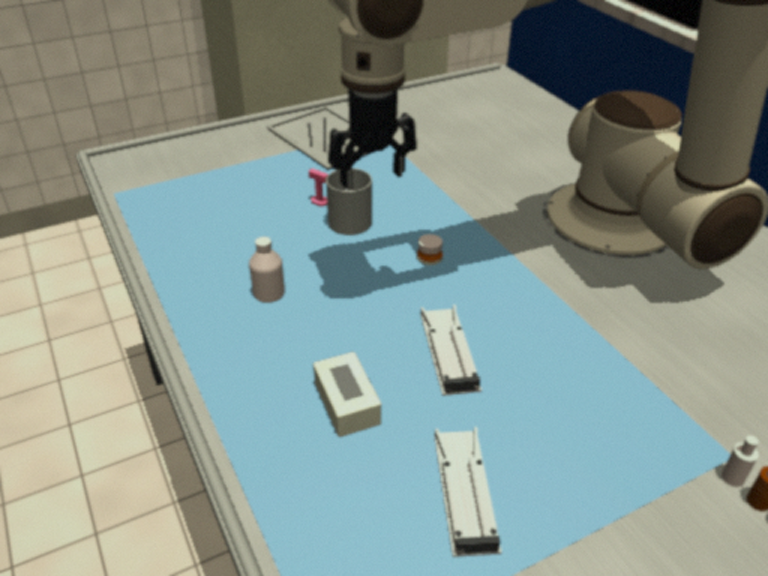

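View pics/side1.png

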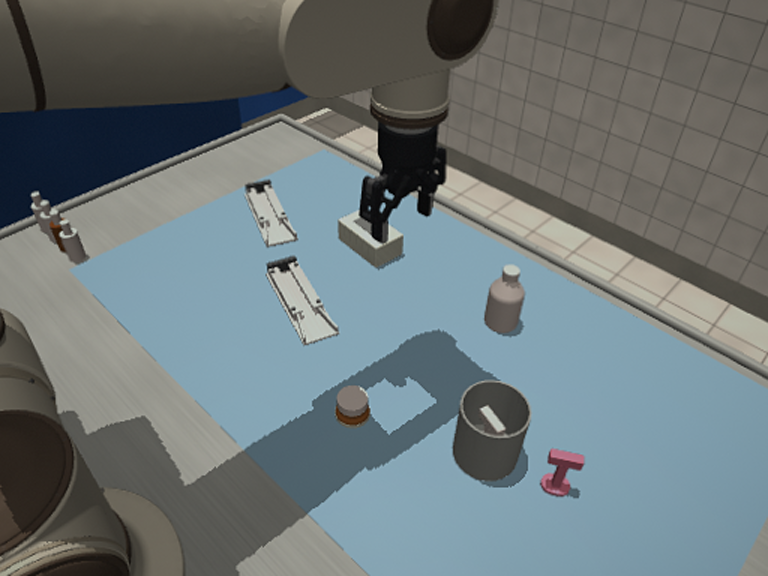

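View pics/wrist1.png

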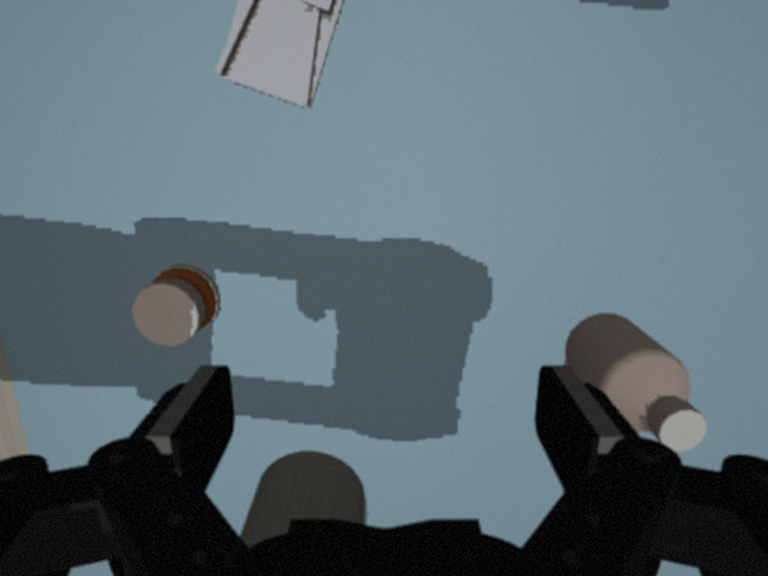

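Scene (full-res px = shown/1.5): the canister is at (233,133) with the white cleat inside it. In the side view the cleat bar is at (327,279). Possible mix-ups: the pink T at scene (212,125) and side (375,315), which is ruled out by colour. There are also two tracks, at scene (300,232) / side (200,200) and scene (313,330) / side (180,142).

Run:
```python
from h import *
ds=pickle.load(open('side.pkl','rb'));dc=pickle.load(open('scene.pkl','rb'))
save(ds,'s_can.png',(285,240,410,345),5); save(ds,'s_trk.png',(150,110,240,240),4.5)
save(dc,'c_trk.png',(260,190,350,380),3)
for d,n in((ds,'side'),(dc,'scene')):
    v,u=np.mgrid[0:384,0:512]; uv=np.c_[u.ravel(),v.ravel()]
    P=depthpts(d,uv).reshape(384,512,3); np.save(n+'P.npy',P)
P=np.load('sideP.npy')
for uv in((327,279),(180,215),(200,228),(222,221),(190,178),(180,135),(375,305),(335,220),(235,265)): print(uv,P[uv[1],uv[0]].round(1))
P=np.load('sceneP.npy')
for uv in((300,220),(295,210),(307,255),(312,330),(317,362),(231,260),(178,180),(287,160)): print(uv,P[uv[1],uv[0]].round(1))
# cleat bar
im=ds['pixels'].astype(int); S=np.load('sideP.npy')
m=(S[:,:,2]>70)&(S[:,:,2]<95); sub=np.zeros_like(m); sub[255:305,300:355]=1
m&=sub&(im.min(2)>150)
print(m.sum()); q=S[m]; c=q.mean(0); w,V=np.linalg.eigh(np.cov(q[:,:2].T)); print(c.round(1),w,V[:,1])
# rim
m=(S[:,:,2]>100)&(S[:,:,2]<112)&sub; 
sub[245:330,290:360]=1; m=(S[:,:,2]>101)&(S[:,:,2]<110)&sub; q=S[m]
A=np.c_[2*q[:,:2],np.ones(len(q))]; s=np.linalg.lstsq(A,(q[:,:2]**2).sum(1),rcond=None)[0]; print('rim',s[:2],np.sqrt(s[2]+s[0]**2+s[1]**2),len(q))
```

```text
(327, 279) [ 509.4 -231.6   83.4]
(180, 215) [459.7 189.8   0.6]
(200, 228) [464.5 115.    4.4]
(222, 221) [518.2  91.7   7.6]
(190, 178) [563.2 273.   15.8]
(180, 135) [685.5 474.6   6.6]
(375, 305) [ 531.  -332.8   75.3]
(335, 220) [ 725.6 -111.3    8.3]
(235, 265) [425.2 -52.3  43.2]
(300, 220) [500.  153.8   6.8]
(295, 210) [490.3 112.8   5.5]
(307, 255) [562.5 283.6  27.8]
(312, 330) [655.8 452.9   8.2]
(317, 362) [695.5 528.9  28.7]
(231, 260) [738.6 237.9  54.2]
(178, 180) [750.4 -61.4  78.7]
(287, 160) [421.4 -50.1  43.8]
101
[ 512.2 -231.8   82.8] [ 13.55440955 139.80837664] [0.33718477 0.94143849]
rim [ 511.36722589 -233.28637074] 45.110010580633755 329
```

View pics/s_can.png

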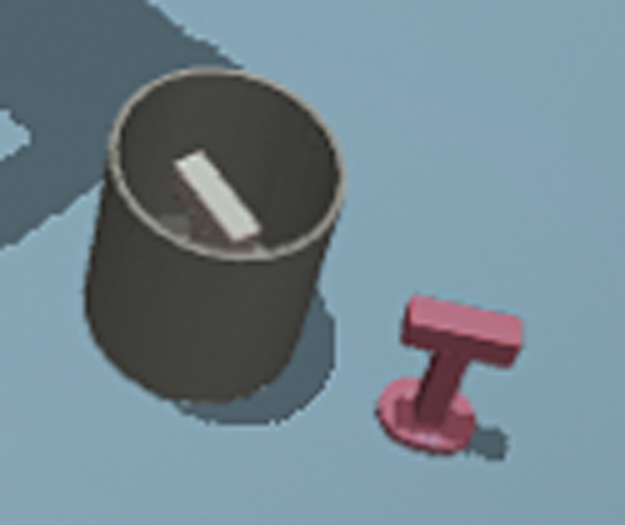

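View pics/s_trk.png

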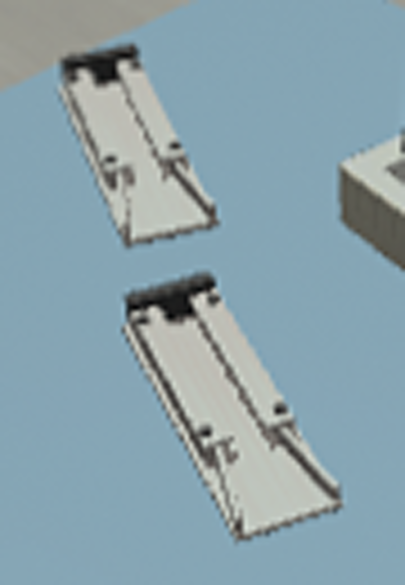

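View pics/c_trk.png

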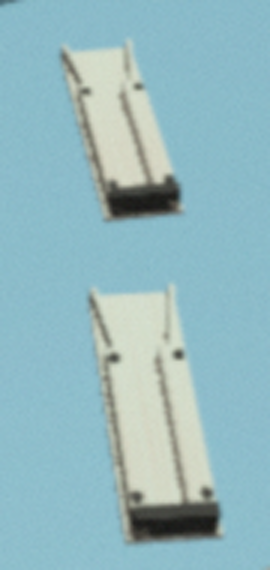

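Close crop: only the white bar is inside the canister, and the pink T stands outside it. The meant track is the nearer one, with its open end around (490,95). I'll look at that track from above first, then at the canister.

>>> servo_tool:
  rows:
    - [[-10,40,10],[0,0,0]]
    - [[-20,80,20],[0,0,0]]
    - [[-30,120,20],[0,0,0]]
    - [[-40,160,20],[0,0,0]]
    - [[-50,190,20],[0,0,0]]
    - [[-50,190,20],[0,0,0]]
    - [[-50,190,20],[0,0,0]]
  claw: 0

```text
t: 0.85
position: [524.6, 190.4, 267.7]
tool_rot: [-2.219, -2.223, 0.001]
ft_force: [0.0, -0.9, 0.4]
gripper_width: -0.001
```

Run:
```python
from h import *
d=cap('wrist'); save(d,'w2.png'); pickle.dump(d,open('w2.pkl','wb')); print(d['s']['t'],d['s']['position'],d['s']['joint_vel'])
```

```text
0.85 [524.6206779  190.38281496 267.69306659] [-0.03401527  0.00143209 -0.00099497 -0.00187119 -0.00185292 -0.00516071]
```

View pics/w2.png

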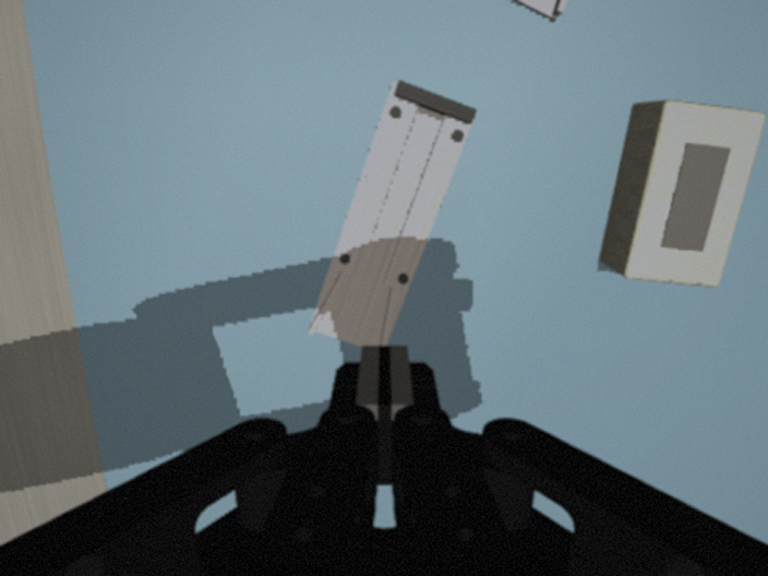

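The near track is clear, with its stop at shown (435,100), four dots at (396,112), (457,136), (345,259) and (403,279), and its open end near (350,335).

Run:
```python
from h import *
d=pickle.load(open('w2.pkl','rb')); save(d,'w2c.png',(200,45,330,240),3)
g=cv2.cvtColor(d['pixels'],cv2.COLOR_RGB2GRAY).astype(float)
pts=[]
for (u,v) in((263.5,75),(305,90),(230,172.5),(268.5,186)):
    u0,v0=round(u)-5,round(v)-5; w=g[v0:v0+11,u0:u0+11]; W=np.clip(np.median(w)*0.75-w,0,None)
    yy,xx=np.mgrid[v0:v0+11,u0:u0+11]; pts.append(((W*xx).sum()/W.sum(),(W*yy).sum()/W.sum()))
print(np.round(pts,1)); Q=onz(d,pts,21.5); print(Q.round(1))
a=(Q[0]+Q[1])/2;b=(Q[2]+Q[3])/2; print('mid',a,b,np.degrees(np.arctan2(*(a-b)[1::-1])),np.linalg.norm(a-b), 'sides',[np.degrees(np.arctan2(*(Q[i]-Q[i+2])[1::-1])) for i in(0,1)])
# stop
m=((g<75)).astype(np.uint8); m[:50]=0; m[90:]=0; m[:,:255]=0; m[:,325:]=0
c=max(cv2.findContours(m,cv2.RETR_EXTERNAL,cv2.CHAIN_APPROX_NONE)[0],key=cv2.contourArea)
r=cv2.minAreaRect(c);bx=cv2.boxPoints(r);print(bx); print(onz(d,bx,29).round(1))
# plate mask from side/scene/wrist depth
v,u=np.mgrid[0:384,0:512];P=depthpts(d,np.c_[u.ravel(),v.ravel()]).reshape(384,512,3);np.save('w2P.npy',P)
for (u,v) in((247,130),(290,140),(268,135),(245,205),(285,68),(250,150)): print((u,v),P[v,u].round(1))
```

```text
[[263.3  74.5]
 [304.6  90.2]
 [229.6 172.2]
 [268.3 185.3]]
[[530.4 272.4  21.5]
 [573.6 256.9  21.5]
 [493.8 168.6  21.5]
 [537.  153.5  21.5]]
mid [552.02234204 264.65263676  21.5       ] [515.41296882 161.03756118  21.5       ] 70.54062015730274 109.89235685646588 sides [np.float64(70.57037518875318), np.float64(70.51073251653808)]
[[263.0295    64.067024]
 [266.83914   54.270775]
 [316.0134    73.3941  ]
 [312.20377   83.190346]]
[[529.9 282.2  29. ]
 [533.7 291.5  29. ]
 [583.5 273.5  29. ]
 [580.1 263.9  29. ]]
(247, 130) [513.4 215.4  21.8]
(290, 140) [559.9 204.6  21. ]
(268, 135) [536.5 207.7   5. ]
(245, 205) [510.1 124.4   5.5]
(285, 68) [551.9 278.5  30.5]
(250, 150) [516.2 190.7   5.7]
```

View pics/w2c.png

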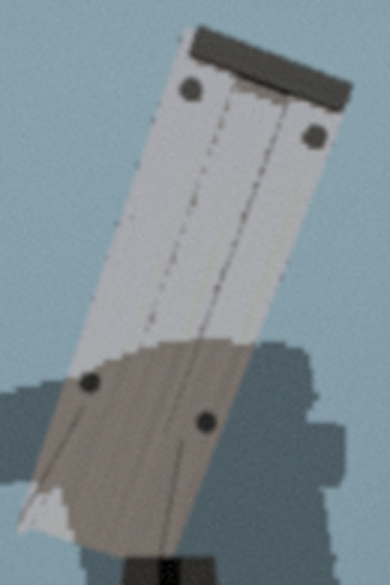

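Track found: direction 70.5° and origin about (532,208). That puts the mouth at (512,151.5) and home at (548.7,255.3), and the stop edges agree to 1 mm. Next, a look over the canister.

>>> servo_tool:
  rows:
    - [[0,-40,0],[0,0,-0.05]]
    - [[-2,-85,0],[0,0,-0.1]]
    - [[-4,-130,0],[0,0,-0.15]]
    - [[-6,-175,0],[0,0,-0.2]]
    - [[-8,-220,0],[0,0,-0.25]]
    - [[-10,-265,0],[0,0,-0.3]]
    - [[-12,-310,0],[0,0,-0.34]]
    - [[-12,-355,0],[0,0,-0.34]]
    - [[-12,-395,0],[0,0,-0.34]]
    - [[-12,-422,0],[0,0,-0.34]]
    - [[-12,-422,0],[0,0,-0.34]]
    - [[-12,-422,0],[0,0,-0.34]]

```text
t: 2.1
position: [512.3, -233.6, 267.3]
tool_rot: [-2.566, -1.81, 0.002]
ft_force: [-0.5, 0.3, -0.1]
gripper_width: 0.002
```

Run:
```python
from h import *
d=cap('wrist'); save(d,'w3.png'); pickle.dump(d,open('w3.pkl','wb')); s=d['s'];print(s['t'],s['position'],s['tool_rot'],s['joint_vel'].round(3),s['joint_pos'])
M=R.from_rotvec(s['tool_rot']).as_matrix();print(M.round(4))
v,u=np.mgrid[0:384,0:512];P=depthpts(d,np.c_[u.ravel(),v.ravel()]).reshape(384,512,3)
g=d['pixels'].min(2).astype(int)
m=(P[:,:,2]>74)&(P[:,:,2]<92)&(g>90)&(np.hypot(P[:,:,0]-512,P[:,:,1]+232)<36)
m=m.astype(np.uint8); n,l,st,ce=cv2.connectedComponentsWithStats(m); i=1+np.argmax(st[1:,4]); print(st[i],ce[i])
c=max(cv2.findContours((l==i).astype(np.uint8),cv2.RETR_EXTERNAL,cv2.CHAIN_APPROX_NONE)[0],key=cv2.contourArea)
bx=cv2.boxPoints(cv2.minAreaRect(c));Q=onz(d,bx,82);print(bx,Q.round(1));c=Q.mean(0);print('bar c',c,np.linalg.norm(Q-np.roll(Q,1,0),axis=1))
for k in range(2):
    e=Q[k+1]-Q[k];print(np.linalg.norm(e),np.degrees(np.arctan2(e[1],e[0])))
m=(P[:,:,2]>102)&(P[:,:,2]<110)&(np.hypot(P[:,:,0]-512,P[:,:,1]+232)<70);q=P[m]
A=np.c_[2*q[:,:2],np.ones(len(q))]; s=np.linalg.lstsq(A,(q[:,:2]**2).sum(1),rcond=None)[0]; print('rim',s[:2],np.sqrt(s[2]+s[0]**2+s[1]**2),len(q))
```

```text
2.1 [ 512.30686184 -233.6259296   267.30209943] [-2.56610607e+00 -1.80977204e+00  1.69784713e-03] [ 0.034 -0.015  0.006  0.003 -0.     0.006] [-5.64445118e-01  1.21104892e-01  1.43249216e+00 -4.25974767e-04
  1.58979555e+00 -2.22151434e-01]
[[ 3.357e-01  9.420e-01 -1.700e-03]
 [ 9.420e-01 -3.357e-01  6.000e-04]
 [-0.000e+00 -1.800e-03 -1.000e+00]]
[247 141  15  47 675] [254.16740741 163.80296296]
[[247. 141.]
 [261. 141.]
 [261. 187.]
 [247. 187.]] [[ 510.8 -209.6   82. ]
 [ 522.7 -213.8   82. ]
 [ 508.3 -254.8   82. ]
 [ 495.9 -250.4   82. ]]
bar c [ 509.4172245  -232.17370975   82.        ] [43.45746619 12.68537791 43.45103685 13.17267477]
12.685377906595528 -19.55010906158533
43.45103684511573 -109.3391759076888
rim [ 509.58647141 -233.95687588] 44.861419023081986 1299
```

View pics/w3.png

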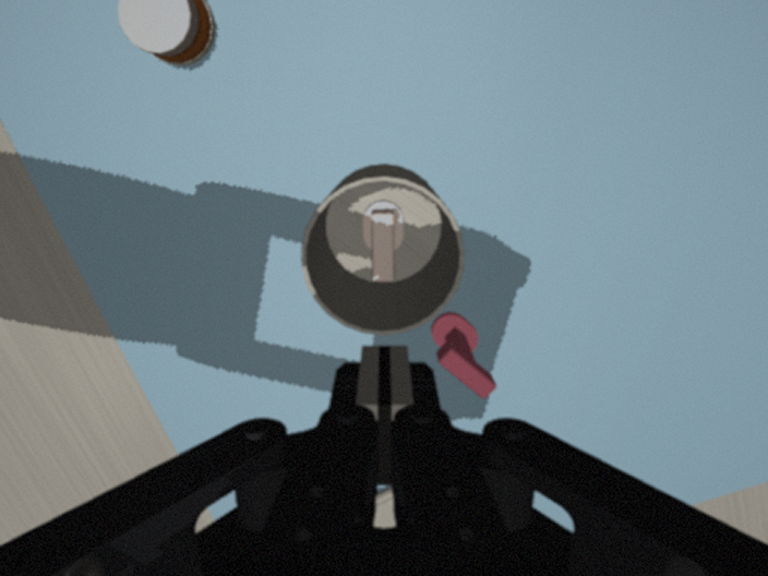

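In the wrist view the white bar is centred at native px (254,164), inside the rim and already lined up with the jaws (and with the track) to about 0.2°. Its centre is about (510,-232.4), which is 2–3 mm off the tool axis. The pink T is outside at shown (463,355). Descending with the fingers shut to just above the bar.

>>> servo_tool:
  rows:
    - [[-2,1,-20],[0,0,0]]
    - [[-2,1,-50],[0,0,0]]
    - [[-2,1,-80],[0,0,0]]
    - [[-2,1,-105],[0,0,0]]
    - [[-2,1,-125],[0,0,0]]
    - [[-2,1,-140],[0,0,0]]
    - [[-2,1,-152],[0,0,0]]
    - [[-2,1,-160],[0,0,0]]
    - [[-2,1,-162],[0,0,0]]
    - [[-2,1,-162],[0,0,0]]

```text
t: 3.15
position: [510.6, -231.9, 105.8]
tool_rot: [-2.565, -1.812, 0.001]
ft_force: [0.6, -1.2, 0.0]
gripper_width: 0.001
```

Run:
```python
from h import *
d=cap('wrist'); save(d,'w4.png'); s=d['s'];print(s['t'],s['position'],s['ft_force'])
d=cap('side'); save(d,'s4.png',(270,180,430,330),4.5)
```

```text
3.15 [ 510.64962803 -231.85285558  105.80194029] [ 0.59405159 -1.17332036  0.02230725]
```

View pics/w4.png

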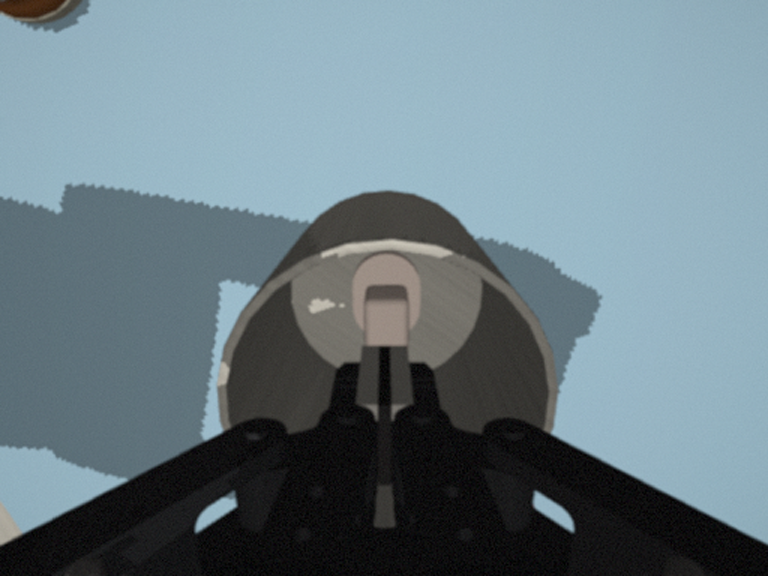

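View pics/s4.png

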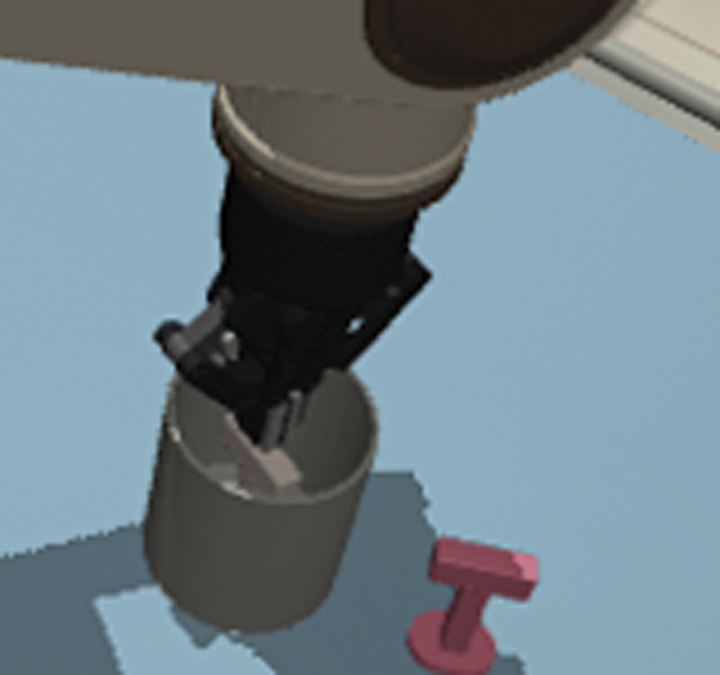

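The fingers are centred over the bar (bar at shown x≈387, jaw seam at 384) and the knuckles are clear of the rim. Opening to about 29 mm, then going 17 mm deeper.

>>> servo_tool:
  rows:
    - [[0,0,0],[0,0,0]]
    - [[0,0,0],[0,0,0]]
    - [[0,0,0],[0,0,0]]
    - [[0,0,0],[0,0,0]]
    - [[1,0,-4],[0,0,0]]
    - [[1,0,-8],[0,0,0]]
  claw: 0.34

```text
t: 3.85
position: [511.9, -232.0, 97.9]
tool_rot: [-2.566, -1.812, 0.001]
ft_force: [-0.7, 0.6, -0.4]
gripper_width: 0.342
```

>>> servo_tool:
  rows:
    - [[0,0,-3],[0,0,0]]
    - [[0,0,-6],[0,0,0]]
    - [[0,0,-9],[0,0,0]]
    - [[0,0,-9],[0,0,0]]

```text
t: 4.25
position: [511.7, -231.9, 88.4]
tool_rot: [-2.566, -1.812, 0.001]
ft_force: [0.3, 0.1, 0.1]
gripper_width: 0.339
```

Run:
```python
from h import *
d=cap('wrist'); save(d,'w5.png'); s=d['s'];print(s['t'],s['position'],s['ft_force'])
d=cap('side'); save(d,'s5.png',(270,180,430,330),4.5)
```

```text
4.25 [ 511.71680681 -231.86818351   88.37978971] [0.30195088 0.06961575 0.10246676]
```

View pics/w5.png

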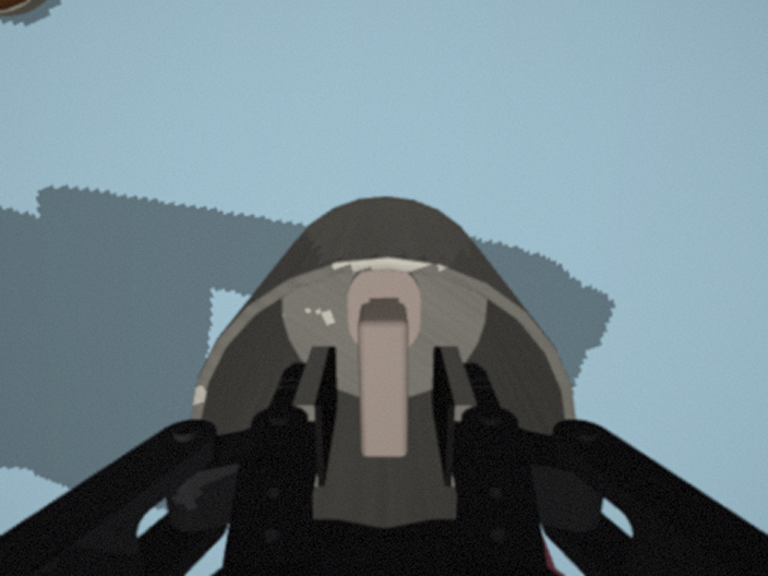

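View pics/s5.png

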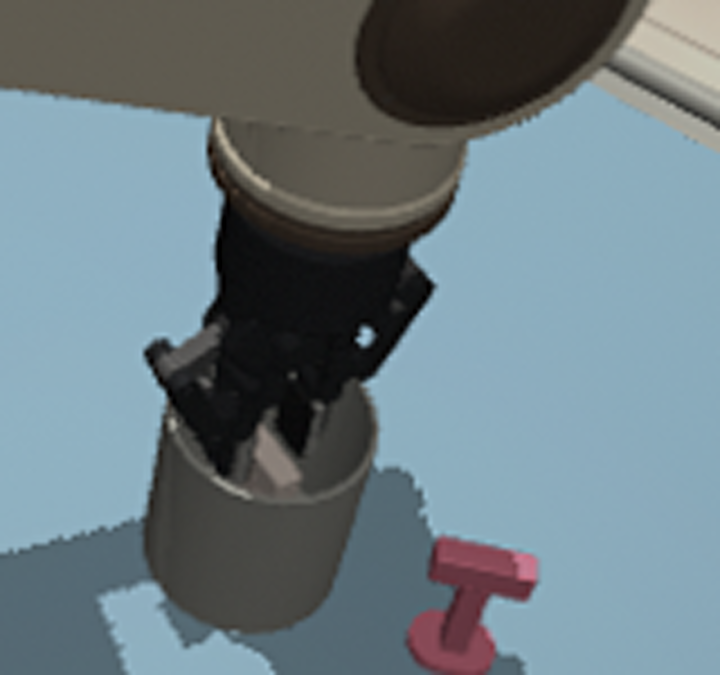

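The bar sits midway between the pads (shown x 383 against pads at 325 and 445), with no contact force. Closing.

>>> servo_tool:
  rows:
    - [[0,0,0],[0,0,0]]
    - [[0,0,0],[0,0,0]]
    - [[0,0,0],[0,0,0]]
    - [[0,0,0],[0,0,0]]
    - [[0,0,0],[0,0,0]]
    - [[0,0,2],[0,0,0]]
    - [[0,0,5],[0,0,0]]
    - [[0,0,8],[0,0,0]]
  claw: 0
  newtons: 50

```text
t: 5.15
position: [511.8, -231.9, 97.0]
tool_rot: [-2.566, -1.812, 0.001]
ft_force: [-0.2, -0.4, -0.8]
gripper_width: 0.147
```

Run:
```python
from h import *
d=cap('wrist'); save(d,'w6.png'); s=d['s'];print(s['t'],s['position'],s['ft_force'],s['gripper_width'])
```

```text
5.15 [ 511.83891503 -231.90242856   96.99308951] [-0.16871814 -0.4287585  -0.79620919] 0.14749869762718615
```

View pics/w6.png

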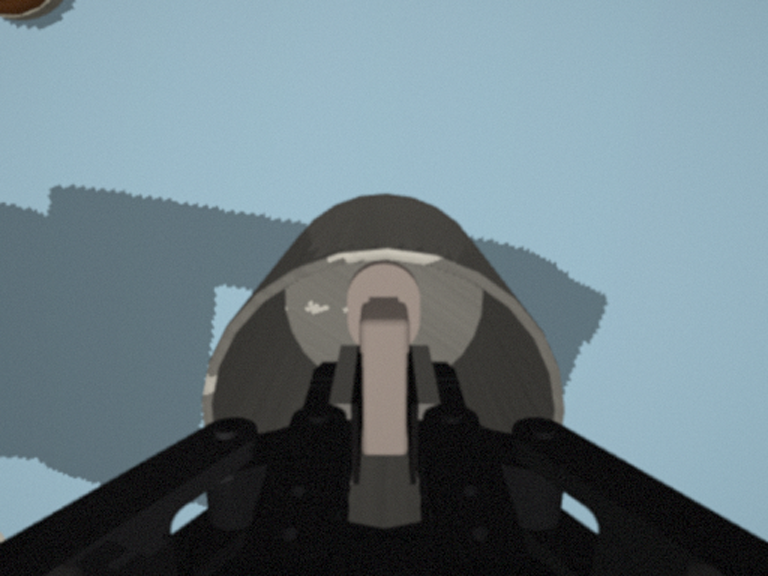

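The cleat is held: opening 0.147 (about 13 mm) and −0.8 N, which matches its weight. Lifting straight out.

>>> servo_tool:
  rows:
    - [[0,0,10],[0,0,0]]
    - [[0,0,25],[0,0,0]]
    - [[0,0,45],[0,0,0]]
    - [[0,0,65],[0,0,0]]
    - [[0,0,85],[0,0,0]]
    - [[0,0,110],[0,0,0]]
    - [[0,0,135],[0,0,0]]
    - [[0,0,145],[0,0,0]]
    - [[0,0,145],[0,0,0]]

```text
t: 6.1
position: [512.4, -232.3, 244.4]
tool_rot: [2.564, 1.811, 0.001]
ft_force: [0.2, -0.7, -1.5]
gripper_width: 0.145
```

Run:
```python
from h import *
d=cap('side'); save(d,'s7.png'); s=d['s'];print(s['t'],s['position'],s['ft_force'],s['gripper_width'])
# rim check
v,u=np.mgrid[0:384,0:512];S=depthpts(d,np.c_[u.ravel(),v.ravel()]).reshape(384,512,3)
sub=np.zeros((384,512),bool);sub[245:330,290:360]=1; m=(S[:,:,2]>101)&(S[:,:,2]<110)&sub&(np.hypot(S[:,:,0]-511,S[:,:,1]+233)<60); q=S[m]
A=np.c_[2*q[:,:2],np.ones(len(q))]; s=np.linalg.lstsq(A,(q[:,:2]**2).sum(1),rcond=None)[0]; print('rim',s[:2],np.sqrt(s[2]+s[0]**2+s[1]**2),len(q))
# side/scene depth track points for lateral check
dc=pickle.load(open('scene.pkl','rb'))
o=np.array([532.05,208.1,0]);dd=np.array([.333,.943,0]);n=np.array([-.943,.333,0])
for name,d in(('side',d),('scene',dc)):
    im=d['pixels'].copy()
    for x in(-120,-60,70,80):
        for y in(-32,0,32):
            z=5 if x<0 else 21 if x==70 else 29
            p=proj(d,o+dd*x+n*y+[0,0,z])[0]; cv2.circle(im,tuple(int(round(a)) for a in p),1,(255,0,0) if y else (0,255,0),-1)
    b=(150,110,240,240) if name=='side' else (260,190,350,280)
    cv2.imwrite(f'pics/ov_{name}.png',cv2.resize(im[b[1]:b[3],b[0]:b[2],::-1],None,fx=4.5,fy=4.5,interpolation=cv2.INTER_NEAREST))
```

```text
6.1 [ 512.40235555 -232.27194482  244.36735736] [ 0.2339017  -0.66918628 -1.52102174] 0.14504364802744724
rim [ 511.11256945 -233.46744806] 44.926247447417346 289
```

View pics/s7.png

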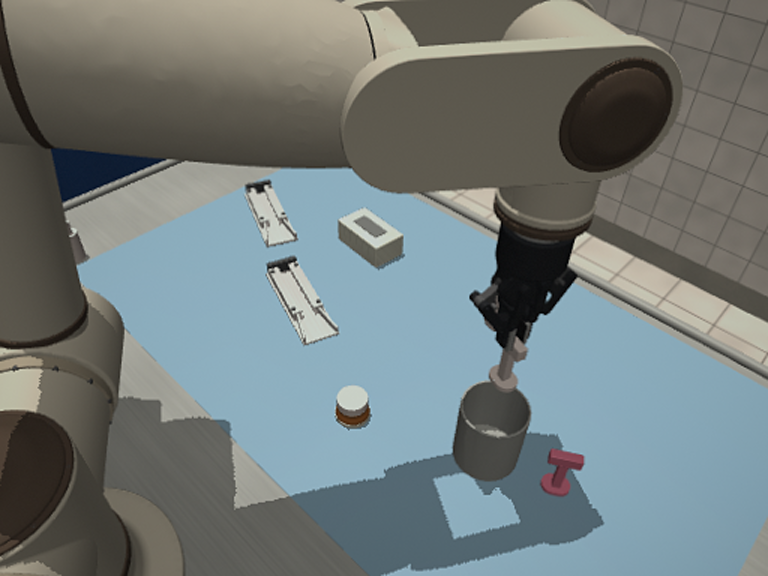

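View pics/ov_side.png

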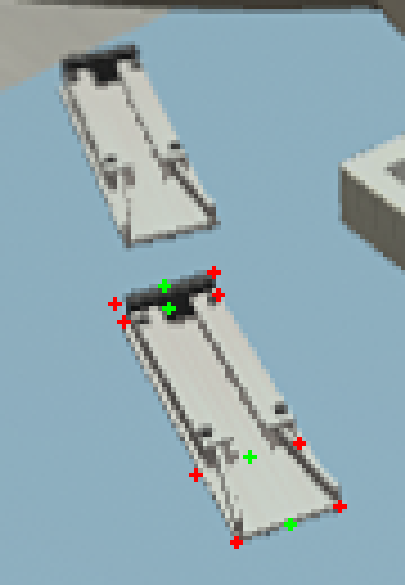

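View pics/ov_scene.png

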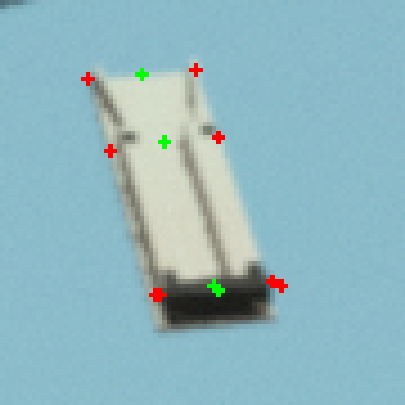

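The cleat hangs upright from the fingers and the canister hasn't moved (rim fit changed by 0.3 mm). Moving to a hover before the open end.

>>> servo_tool:
  rows:
    - [[0,20,0],[0,0,0]]
    - [[-1,50,0],[0,0,0]]
    - [[-2,90,0],[0,0,0]]
    - [[-3,130,0],[0,0,0]]
    - [[-4,170,0],[0,0,0]]
    - [[-5,210,-10],[0,0,0]]
    - [[-6,250,-30],[0,0,0]]
    - [[-7,285,-50],[0,0,0]]
    - [[-8,315,-70],[0,0,0]]
    - [[-8,330,-85],[0,0,0]]
    - [[-8,332,-95],[0,0,0]]
    - [[-8,332,-95],[0,0,0]]
    - [[-8,332,-95],[0,0,0]]

```text
t: 7.45
position: [504.1, 99.3, 147.7]
tool_rot: [2.566, 1.811, -0.001]
ft_force: [0.0, 0.2, 0.0]
gripper_width: 0.151
```

Run:
```python
from h import *
d=cap('wrist'); save(d,'w8.png'); pickle.dump(d,open('w8.pkl','wb')); s=d['s'];print(s['t'],s['position'],s['tool_rot'],s['ft_force'],s['gripper_width'])
d=cap('side'); save(d,'s8.png',(120,80,330,250),3.5)
```

```text
7.45 [504.08983186  99.2692124  147.74790362] [ 2.56593143e+00  1.81115984e+00 -6.65592876e-04] [0.03770382 0.2070687  0.01924515] 0.1509660260813014
```

View pics/w8.png

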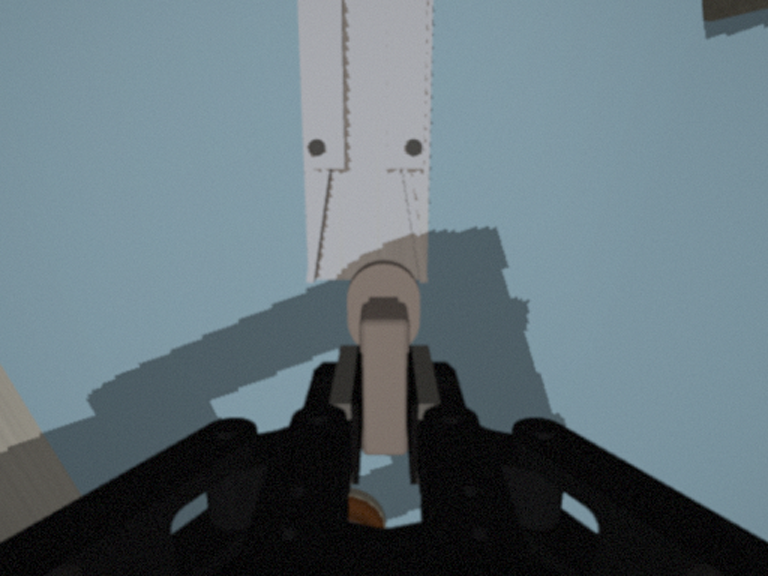

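View pics/s8.png

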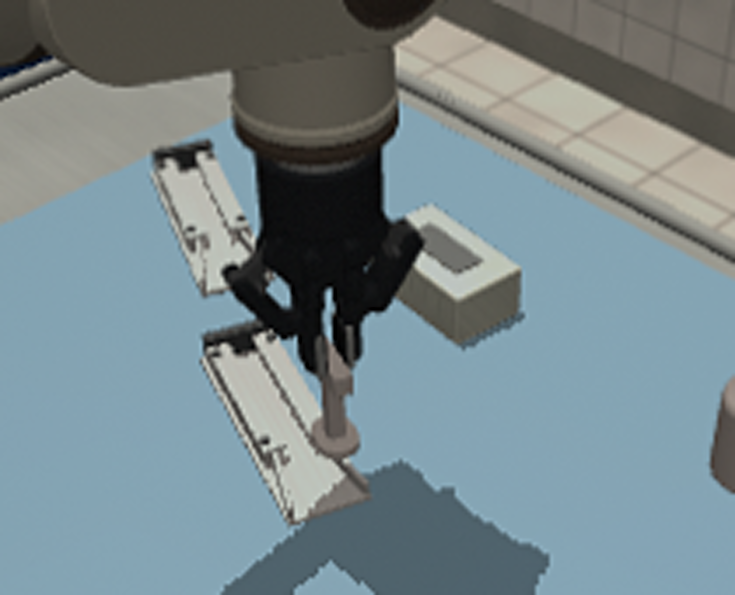

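The foot is at shown px (384,300), just before the open end, and the track's centre line is left of it, at about x=367. Working out the exact offset.

Run:
```python
from h import *
d=pickle.load(open('w8.pkl','rb')); g=cv2.cvtColor(d['pixels'],cv2.COLOR_RGB2GRAY).astype(float)
s=d['s'];M=R.from_rotvec(s['tool_rot']).as_matrix();p=np.array(s['position'])
tool=lambda Q:((Q-p)@M).round(2)
def dark(u,v,r=6):
    u0,v0=round(u)-r,round(v)-r;w=g[v0:v0+2*r+1,u0:u0+2*r+1];W=np.clip(np.median(w)*.8-w,0,None);yy,xx=np.mgrid[v0:v0+2*r+1,u0:u0+2*r+1];return (W*xx).sum()/W.sum(),(W*yy).sum()/W.sum()
sc=[dark(211.3,98.5),dark(275.7,98.5)];Q=onz(d,sc,21);print('screws',sc,tool(Q),'mid',tool(Q.mean(0)), Q.mean(0))
# plate edges per row (blue vs grey): use saturation
hsv=cv2.cvtColor(d['pixels'],cv2.COLOR_RGB2HSV);S=hsv[:,:,1].astype(int)
L=[];Rr=[]
for v in range(20,176,12):
    row=S[v]; m=np.where(row[180:310]<45)[0]+180; print(v,m.min(),m.max(),end='; '); L.append((m.min()-.5,v));Rr.append((m.max()+.5,v))
print()
a=tool(onz(d,L,21));b=tool(onz(d,Rr,21));
print(np.c_[a[:,:2],b[:,:2]])
# foot edges
for v in (190,195,200,205,210):
    print(v,g[v,222:292].astype(int)[::2])
```

```text
screws [(np.float64(210.55270821199767), np.float64(97.98602213162492)), (np.float64(275.5786666666667), np.float64(97.8537777777778))] [[ 62.   -33.38 126.68]
 [ 62.1   12.9  126.7 ]] mid [ 62.05 -10.24 126.69] [515.23868262 161.04689876  21.        ]
20 199 288; 32 199 288; 44 200 287; 56 200 287; 68 200 287; 80 201 287; 92 201 287; 104 202 286; 116 202 286; 128 203 286; 140 203 285; 152 204 285; 164 204 285; 
[[113.37 -39.85 113.33  20.84]
 [105.8  -40.15 105.77  21.02]
 [ 98.11 -39.78  98.09  20.52]
 [ 90.31 -40.09  90.3   20.7 ]
 [ 82.39 -40.42  82.38  20.89]
 [ 74.34 -40.05  74.33  21.09]
 [ 66.15 -40.38  66.15  21.29]
 [ 57.83 -40.01  57.83  20.78]
 [ 49.36 -40.36  49.37  20.98]
 [ 40.73 -39.99  40.76  21.19]
 [ 31.96 -40.35  31.98  20.67]
 [ 23.01 -39.98  23.04  20.89]
 [ 13.89 -40.36  13.93  21.11]]
190 [ 91  95  92  90  92  94 117 116 118 116 117 121 116 119 115 117 116 120
 118 116 119 118 118 117 116 119 115 116  96  92  88  93  90  91  92]
195 [ 91  89  91  90  94 115 118 119 118 118 116 117 119 120 119 117 116 120
 118 118 117 119 119 117 120 119 117 115 117  96  92  90  91  91  90]
200 [ 89  89  89  93  95 116 118 115 119 121 116 110  73  62  64  62  60  60
  61  60  61  65 100 113 117 116 116 115 117  97  92  92  91  91  91]
205 [ 91  90  91  91  91 116 117 119 119 104  63  61  61  60  62  61  59  60
  60  57  62  62  62  58  69 108 115 120 115 100  90  93  91  91  88]
210 [ 91  90  92  91  92 112 115 117 117  85  59  64  61  65  62  61  63  60
  64  65  63  64  63  62  63  95 118 117 116  96  89  93  88  88  89]
```

The track is parallel to the tool within 0.3°, and its centre line is 8.5 mm to the side of the foot. Setting the foot over the entry plate about 1.5 mm off the floor; the channel leaves 5 mm of height to play with.

>>> servo_tool:
  rows:
    - [[-1,11,0],[0,0,0]]
    - [[-1,22,0],[0,0,0]]
    - [[-1,22,-15],[0,0,0]]
    - [[-1,22,-30],[0,0,0]]
    - [[-1,22,-42],[0,0,0]]
    - [[-1,22,-50],[0,0,0]]
    - [[-1,22,-55],[0,0,0]]
    - [[-1,22,-58.5],[0,0,0]]
    - [[-1,22,-58.5],[0,0,0]]

```text
t: 8.45
position: [503.4, 121.2, 89.8]
tool_rot: [2.566, 1.81, 0.001]
ft_force: [-0.5, -0.6, -0.3]
gripper_width: 0.146
```

Run:
```python
from h import *
d=cap('wrist'); save(d,'w9.png'); pickle.dump(d,open('w9.pkl','wb')); s=d['s'];print(s['t'],s['position'],s['ft_force'],s['gripper_width'])
d=cap('side'); save(d,'s9.png',(170,170,260,250),8)
```

```text
8.45 [503.44916417 121.17324927  89.79474812] [-0.51195669 -0.60774775 -0.29859794] 0.14600650337636337
```

View pics/w9.png

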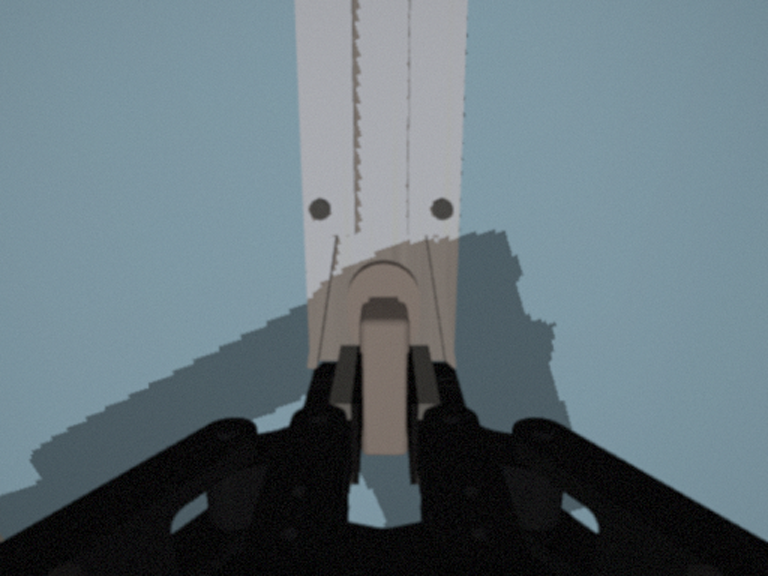

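View pics/s9.png

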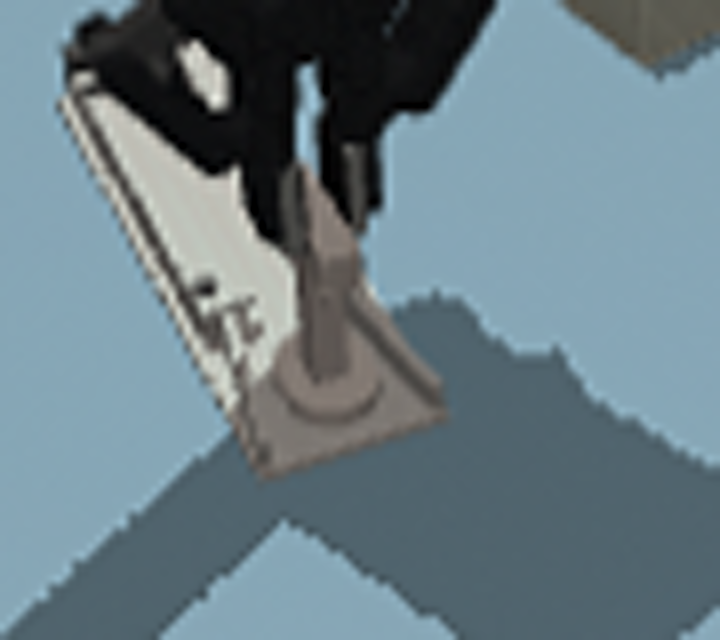

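The foot lies between the guide walls. Its centre is at shown x=384 against 381–382 for the track, so about 1.2 mm to correct. Sliding into the mouth with that correction.

>>> servo_tool:
  rows:
    - [[-1,0.5,-0.8],[0,0,0]]
    - [[0,3.3,-0.8],[0,0,0]]
    - [[1,6.1,-0.8],[0,0,0]]
    - [[2.3,9.9,-0.8],[0,0,0]]
    - [[3.7,13.7,-0.8],[0,0,0]]
    - [[5,17.5,-0.8],[0,0,0]]
    - [[6.4,21.3,-0.8],[0,0,0]]
    - [[7.7,25,-0.8],[0,0,0]]
    - [[9,28.8,-0.8],[0,0,0]]
    - [[9,28.8,-0.8],[0,0,0]]

```text
t: 9.55
position: [512.8, 150.4, 89.4]
tool_rot: [2.565, 1.81, 0.002]
ft_force: [0.0, -0.2, -0.7]
gripper_width: 0.144
```

Run:
```python
from h import *
d=cap('wrist'); save(d,'w10.png'); s=d['s'];print(s['t'],s['position'],s['ft_force'],s['torque'],s['gripper_width'])
```

```text
9.55 [512.76098652 150.39980166  89.44234618] [ 0.03230689 -0.18453382 -0.71011871] [0.00108566 0.00675703 0.01710344] 0.1438370420861363
```

View pics/w10.png

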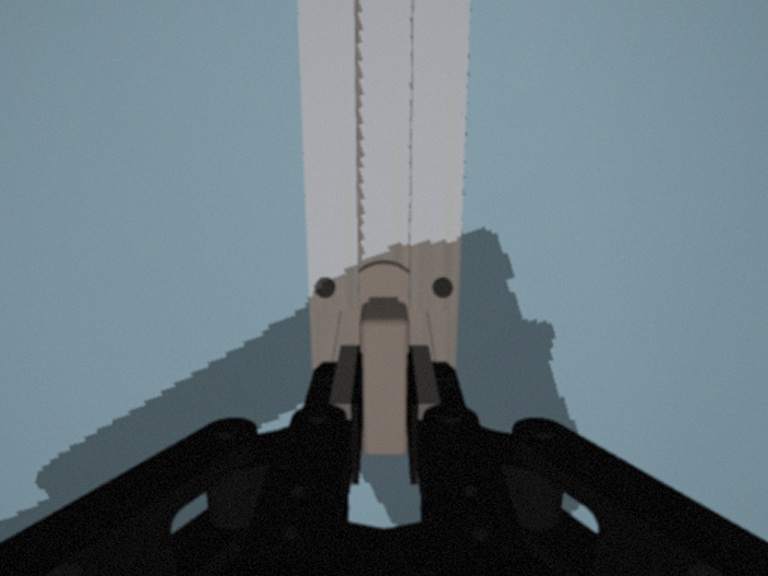

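The foot is now under the lips and centred (384 against a dot midpoint of 383.5), with no contact force. Sliding on towards the stop.

>>> servo_tool:
  rows:
    - [[2,5.7,0],[0,0,0]]
    - [[4.7,13.2,0],[0,0,0]]
    - [[7.7,21.7,0],[0,0,0]]
    - [[10.7,30.2,0],[0,0,0]]
    - [[13.7,38.6,0],[0,0,0]]
    - [[16.7,47.1,0],[0,0,0]]
    - [[19.7,55.6,0],[0,0,0]]
    - [[22.7,64.1,0],[0,0,0]]
    - [[25.7,72.6,0],[0,0,0]]
    - [[28.7,81,0],[0,0,0]]
    - [[31.4,88.6,0],[0,0,0]]
    - [[32.7,92.4,0],[0,0,0]]
    - [[32.7,92.4,0],[0,0,0]]

```text
t: 10.9
position: [545.4, 243.0, 89.3]
tool_rot: [2.565, 1.811, 0.001]
ft_force: [-0.5, -0.5, -1.3]
gripper_width: 0.146
```

Run:
```python
from h import *
d=cap('wrist'); save(d,'w11.png'); s=d['s'];print(s['t'],s['position'],s['ft_force'],s['torque'],s['gripper_width'])
d=cap('side'); save(d,'s11.png',(160,150,260,240),7)
```

```text
10.9 [545.4375549  242.99814053  89.29336266] [-0.47046675 -0.51270798 -1.27436276] [-0.03447889  0.00038061  0.01226425] 0.14557046175901567
```

View pics/w11.png

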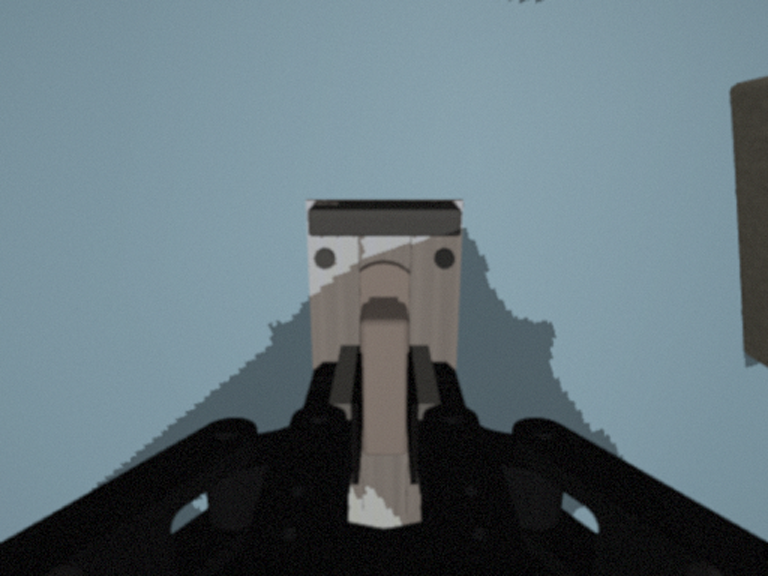

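View pics/s11.png

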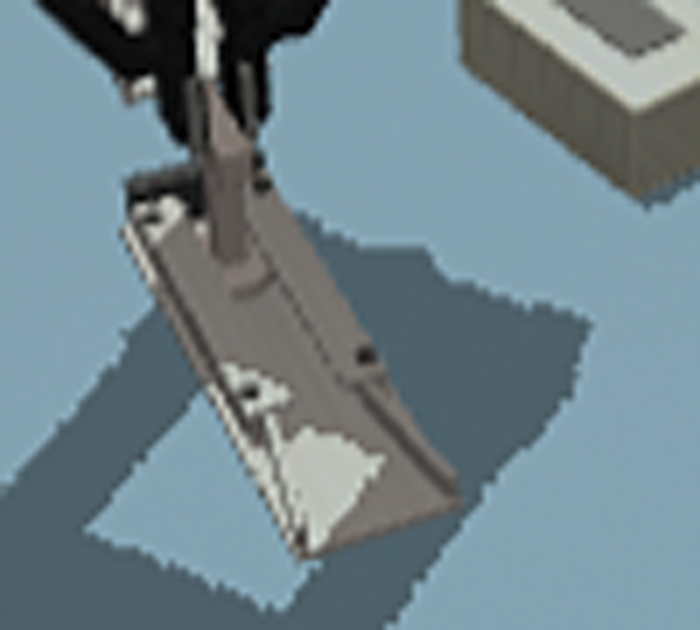

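About 12 mm remains to the stop. Lowering the foot nearly to the floor and going on slowly.

>>> servo_tool:
  rows:
    - [[0,0,-0.8],[0,0,0]]
    - [[0,0,-1.6],[0,0,0]]
    - [[0.7,1.9,-1.6],[0,0,0]]
    - [[1.3,3.8,-1.6],[0,0,0]]
    - [[2,5.7,-1.6],[0,0,0]]
    - [[2.7,7.5,-1.6],[0,0,0]]
    - [[3,8.5,-1.6],[0,0,0]]
    - [[3,8.5,-1.6],[0,0,0]]

```text
t: 11.8
position: [548.6, 250.4, 88.6]
tool_rot: [2.565, 1.809, 0.002]
ft_force: [-2.1, -7.1, 11.7]
gripper_width: 0.15
```

>>> servo_tool:
  rows:
    - [[0.3,0.9,0],[0,0,0]]
    - [[0.7,1.9,0],[0,0,0]]
    - [[0.7,1.9,0],[0,0,0]]

```text
t: 12.1
position: [549.3, 252.4, 88.4]
tool_rot: [2.565, 1.809, 0.001]
ft_force: [0.1, -0.3, 0.3]
gripper_width: 0.147
```

Floor contact came at TCP z≈88.5, and the foot isn't at the stop yet. Pushing in small steps until the force rises.

>>> servo_tool:
  rows:
    - [[0.3,0.9,0],[0,0,0]]
    - [[0.7,1.9,0],[0,0,0]]
    - [[0.7,1.9,0],[0,0,0]]

```text
t: 12.4
position: [550.0, 254.4, 88.3]
tool_rot: [2.565, 1.81, 0.002]
ft_force: [-0.1, 0.1, 3.2]
gripper_width: 0.145
```

>>> servo_tool:
  rows:
    - [[0.3,0.9,0],[0,0,0]]
    - [[0.7,1.9,0],[0,0,0]]
    - [[0.7,1.9,0],[0,0,0]]

```text
t: 12.7
position: [550.7, 256.4, 88.3]
tool_rot: [2.565, 1.81, 0.002]
ft_force: [-0.3, -1.2, 3.4]
gripper_width: 0.144
```

Run:
```python
from h import *
d=cap('wrist'); save(d,'w12.png',(190,110,330,310),3); s=d['s'];print(s['t'],s['position'],s['ft_force'],s['torque'],s['gripper_width'])
d=cap('side'); save(d,'s12.png',(160,150,260,240),7)
```

```text
12.7 [550.71101461 256.36994042  88.32958974] [-0.32802419 -1.20295689  3.40610524] [-0.16204998  0.03589996 -0.04799488] 0.14392328157826
```

View pics/w12.png

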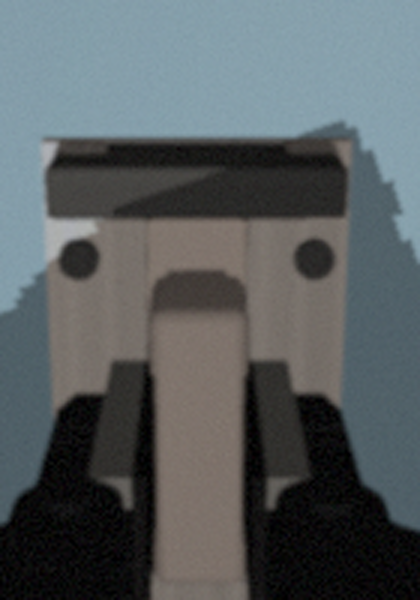

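View pics/s12.png

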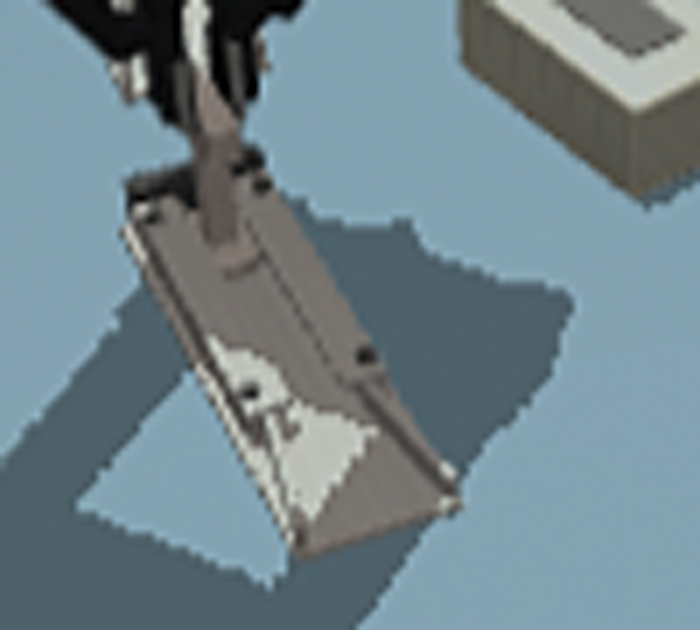

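>>> servo_tool:
  rows:
    - [[0.3,0.9,0],[0,0,0]]
    - [[0.5,1.4,0],[0,0,0]]
    - [[0.5,1.4,0],[0,0,0]]

```text
t: 13.1
position: [551.2, 257.5, 88.5]
tool_rot: [2.564, 1.809, 0.001]
ft_force: [-2.0, -4.8, 6.8]
gripper_width: 0.143
```

>>> servo_tool:
  rows:
    - [[0.3,0.9,0],[0,0,0]]
    - [[0.5,1.4,0],[0,0,0]]
    - [[0.5,1.4,0],[0,0,0]]

```text
t: 13.4
position: [551.7, 258.9, 88.6]
tool_rot: [2.564, 1.809, 0.001]
ft_force: [-1.2, -4.5, 3.6]
gripper_width: 0.146
```

Run:
```python
from h import *
d=cap('wrist'); save(d,'w13.png',(190,110,330,310),3); s=d['s'];print(s['t'],s['position'],s['ft_force'],s['torque'],s['gripper_width'])
d=cap('side'); save(d,'s13.png',(160,150,260,240),7)
d=cap('scene'); save(d,'c13.png',(230,150,350,280),5)
```

```text
13.4 [551.67749849 258.85429977  88.55341738] [-1.20484957 -4.47207939  3.64393498] [-0.91558567  0.32845561 -0.01424668] 0.1463988499703099
```

View pics/w13.png

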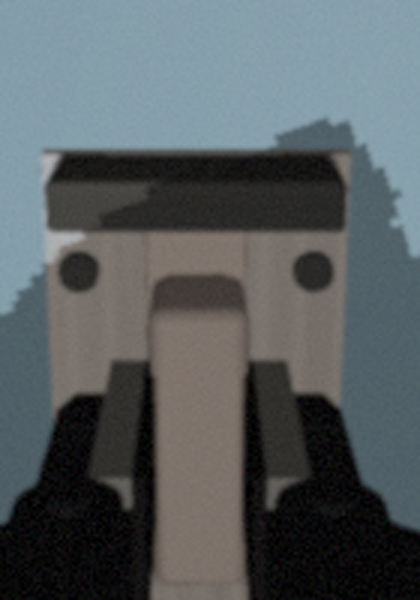

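View pics/s13.png

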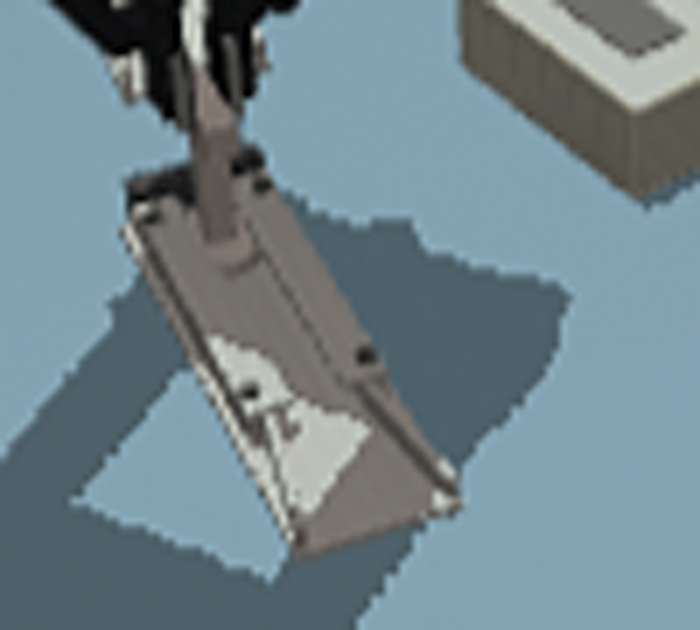

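View pics/c13.png

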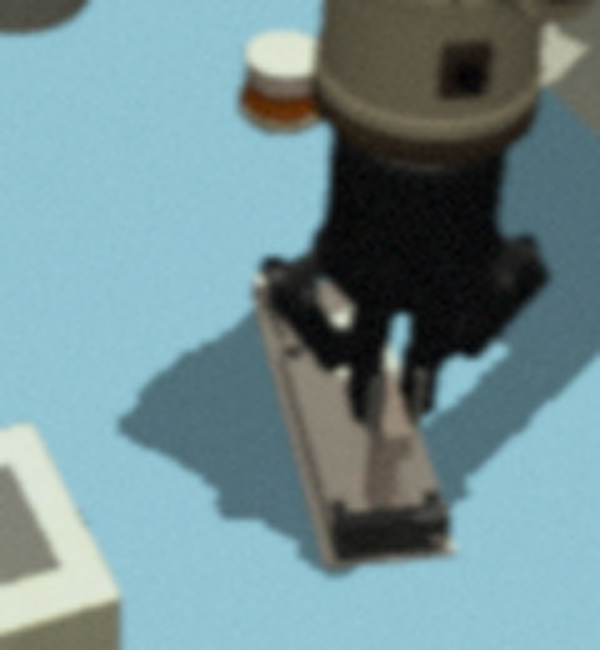

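The foot stopped advancing (side px about (232,262) in both crops) while about 5 N built up along the track, so it is against the stop. The cleat may be pitched slightly in the grip. Releasing gently.

>>> servo_tool:
  rows:
    - [[0,0,0],[0,0,0]]
    - [[0,0,0],[0,0,0]]
    - [[0,0,0],[0,0,0]]
    - [[0,0,0],[0,0,0]]
  claw: 0.4

```text
t: 13.95
position: [551.7, 259.0, 88.5]
tool_rot: [2.564, 1.81, 0.001]
ft_force: [0.5, 0.0, -0.3]
gripper_width: 0.401
```

Run:
```python
from h import *
d=cap('wrist'); save(d,'w14.png',(190,110,330,310),3); s=d['s'];print(s['t'],s['position'],s['ft_force'],s['torque'],s['gripper_width'])
```

```text
13.95 [551.68095596 258.977998    88.46755539] [ 0.50412877  0.0411193  -0.27673007] [-0.016096    0.04881656  0.01978543] 0.4010724367287363
```

View pics/w14.png

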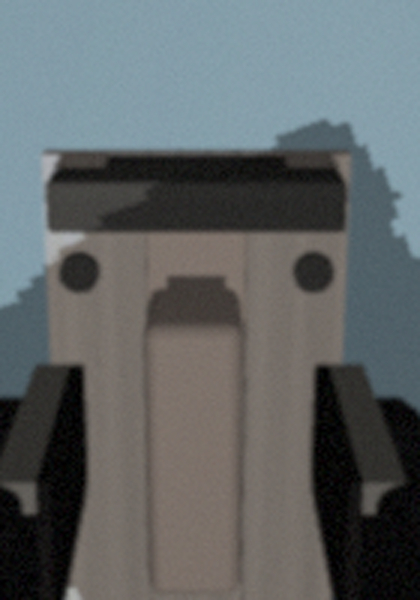

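Released: the bar settled back upright and the wrist force is zero. Raising straight up to check.

>>> servo_tool:
  rows:
    - [[0,0,10],[0,0,0]]
    - [[0,0,30],[0,0,0]]
    - [[0,0,60],[0,0,0]]
    - [[0,0,90],[0,0,0]]
    - [[0,-30,120],[0,0,0]]
    - [[0,-60,130],[0,0,0]]
    - [[0,-80,130],[0,0,0]]
    - [[0,-80,130],[0,0,0]]
    - [[0,-80,130],[0,0,0]]

```text
t: 14.9
position: [551.7, 178.9, 219.0]
tool_rot: [2.565, 1.808, 0.002]
ft_force: [0.0, 0.5, 0.3]
gripper_width: 0.401
```

Run:
```python
from h import *
d=cap('wrist'); save(d,'w15.png'); pickle.dump(d,open('w15.pkl','wb'));s=d['s'];print(s['t'],s['position'],s['ft_force'])
d=cap('side'); save(d,'s15.png',(160,120,260,240),6)
d=cap('scene'); save(d,'c15.png',(230,150,350,280),5)
```

```text
14.9 [551.73588295 178.87904249 219.0343888 ] [0.03732835 0.48127081 0.26115702]
```

View pics/w15.png

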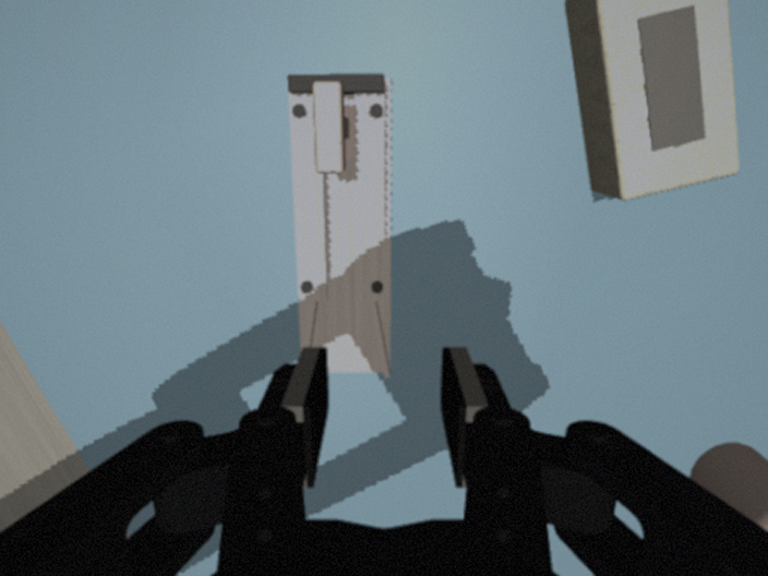

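View pics/s15.png

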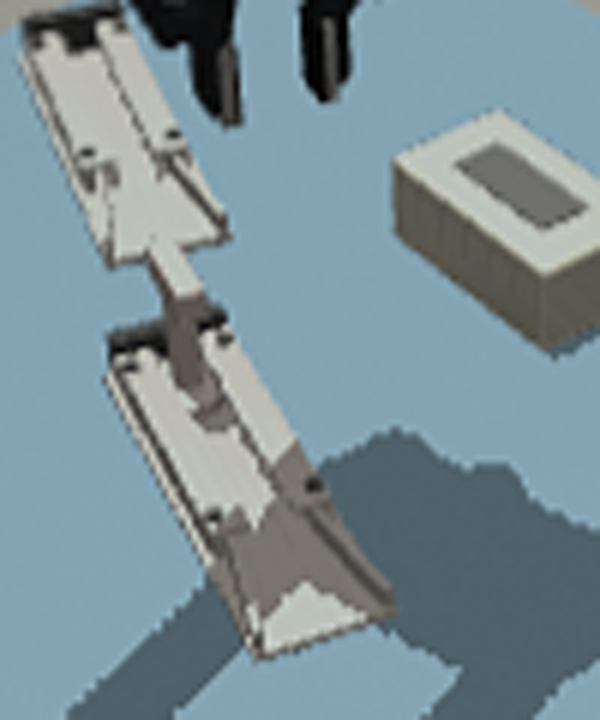

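View pics/c15.png

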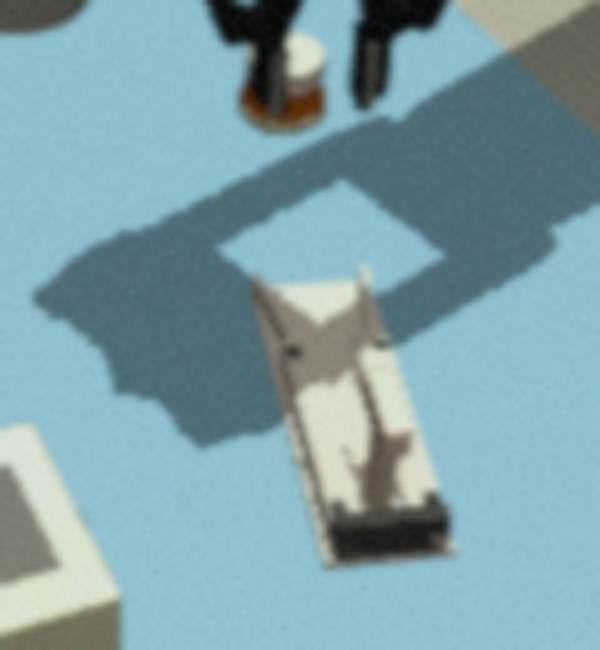

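Standing upright near the stop. Measuring how far home it is and whether it stands upright, and checking the bystanders.

Run:
```python
from h import *
d=pickle.load(open('w15.pkl','rb')); g=cv2.cvtColor(d['pixels'],cv2.COLOR_RGB2GRAY).astype(float)
save(d,'w15c.png',(185,40,265,130),7)
def dark(u,v,r=5):
    u0,v0=round(u)-r,round(v)-r;w=g[v0:v0+2*r+1,u0:u0+2*r+1];W=np.clip(np.median(w)*.75-w,0,None);yy,xx=np.mgrid[v0:v0+2*r+1,u0:u0+2*r+1];return (W*xx).sum()/W.sum(),(W*yy).sum()/W.sum()
Q=onz(d,[dark(199.5,74),dark(251,74),dark(204.5,191.5),dark(251.5,191.5)],21)
a=Q[:2].mean(0);b=Q[2:].mean(0);e=(a-b);L=np.linalg.norm(e);e/=L;n=np.array([-e[1],e[0],0]);o=a-60*e;print('L',L,'origin',o)
P=depthpts(d,np.c_[[c.ravel() for c in np.mgrid[0:512,0:384]]].T.reshape(-1,2)).reshape(512,384,3).transpose(1,0,2)
m=((P[:,:,2]>74)&(P[:,:,2]<90)).astype(np.uint8);m[:,265:]=0;m[:,:190]=0;m[140:]=0
c=max(cv2.findContours(m,cv2.RETR_EXTERNAL,cv2.CHAIN_APPROX_NONE)[0],key=cv2.contourArea)
bx=cv2.boxPoints(cv2.minAreaRect(c));B=onz(d,bx,81);print(bx.round(),'track coords',[( (q-o)@e).round(1) for q in B],[((q-o)@n).round(1) for q in B],'center',(B.mean(0)-o)@e,(B.mean(0)-o)@n)
q=P[m>0];A=np.c_[q[:,:2]-q[:,:2].mean(0),np.ones(len(q))];s=np.linalg.lstsq(A,q[:,2],rcond=None)[0];print('top slope deg',np.degrees([s[:2]@e[:2],s[:2]@n[:2]]),s[2])
# foot via side view: visible rear foot edge at top z=12
for k in((0,'old'),):
    pass
```

```text
L 109.99319637748208 origin [531.9800906  207.96328508  21.        ]
[[208.  54.]
 [228.  54.]
 [230. 115.]
 [210. 116.]] track coords [np.float64(71.5), np.float64(71.9), np.float64(28.4), np.float64(27.9)] [np.float64(6.4), np.float64(-7.7), np.float64(-8.2), np.float64(6.5)] center 49.9328337733195 -0.7267287765519372
top slope deg [0.02705723 3.41835561] 80.66449253970796
```

View pics/w15c.png

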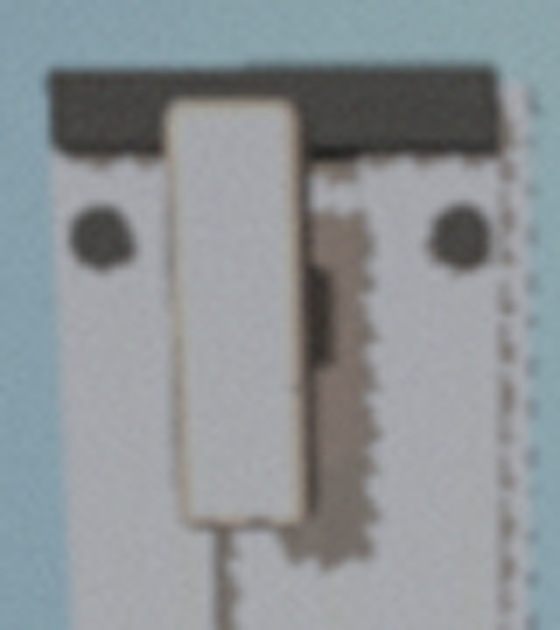

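```bash
python3 - <<'E'
from h import *
d=pickle.load(open('w15.pkl','rb')); g=cv2.cvtColor(d['pixels'],cv2.COLOR_RGB2GRAY).astype(float)
o=np.array([531.98,207.96,0]);e=np.array([.3339,.9426,0]);e/=np.linalg.norm(e)
for cols in((195,206),(232,254)):
    p=g[40:75,cols[0]:cols[1]].mean(1);dg=np.diff(p);b=40.5+dg.argmin();f=40.5+dg.argmax();u=np.mean(cols)
    print('stop back,front',b,f,[(q-o)@e for q in onz(d,[(u,b),(u,f)],29)])
P=depthpts(d,[(218,85)]);print(P)
# bystanders: compare scene & side before/after in depth of masks
d0=pickle.load(open('scene.pkl','rb'))
E
cat > by.py <<'E'
from h import *
d=cap('scene'); save(d,'c16.png'); d=cap('side'); save(d,'s16.png'); print(status.sense()['t'])
E
python3 by.py
```

```text
stop back,front 49.5 62.5 [np.float64(79.74296905238276), np.float64(69.09642104394256)]
stop back,front 48.5 61.5 [np.float64(80.40343979917623), np.float64(69.7757680069126)]
[[548.63450604 255.18507416  81.18125731]]
15.15
```

View pics/c16.png

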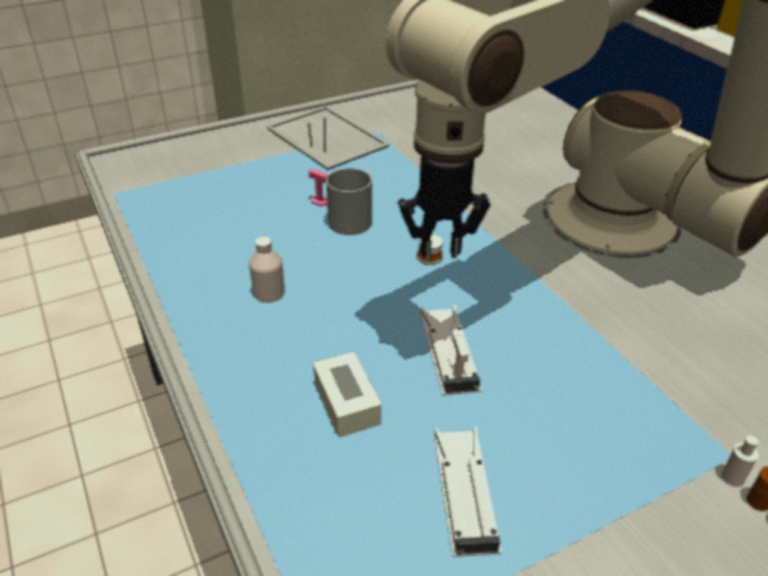

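View pics/s16.png

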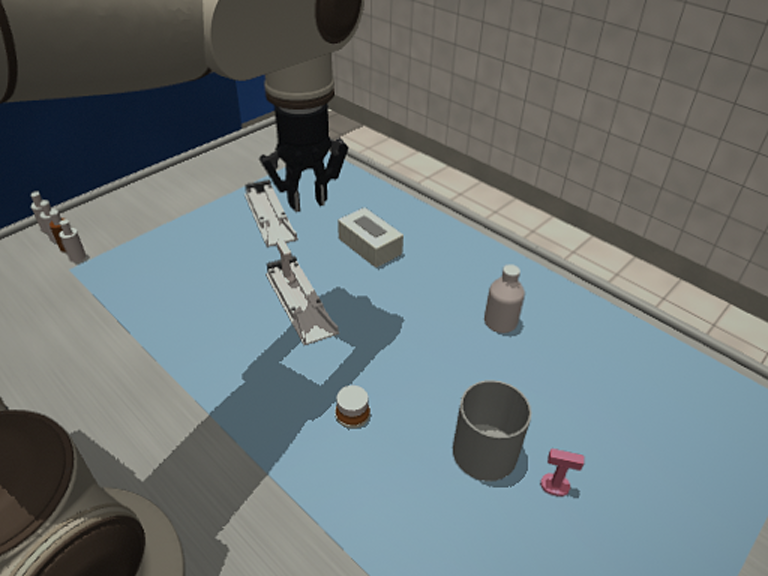

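The bar centre is at track x = 49.9 mm (home is 50). The stop front reads 69.1–69.8 mm, the top is at z≈81 mm as it should be standing upright, and the bystanders, canister and pink T are all where they started. The gripper touches nothing, so I'm handing in.

```bash
python3 -c "
from h import *
print(robot.hand_in())"
```

```text
the job is handed in; nothing more can be done
None
```

I lifted the white cleat out of the canister and slid it into the nearer track from its flared end. I pushed it until about 5 N built up against the stop, then let go and backed clear. The job was handed in at about 15 s.

**Last checks:**
- **Home:** the bar centre measured at track x = 49.9 mm, with home at 50, and 0.7 mm off the centre line. The stop's front edge read 69.1–69.8 mm where 70 is nominal, so the "home" reading is good to about 1 mm.
- **Upright:** the cleat's top is at z ≈ 81 mm, as expected standing on the channel floor, and level along the track.
- **Canister:** it had moved no more than 0.3 mm after the lift. In the final pictures it stands where it was.
- **Others:** the bottle, pot, carton and pink T look unmoved in the final pictures. This was by eye, not measured.

**Checks that disagreed:**
- **Sideways tilt:** the depth fit across the 14 mm bar gave a 3.4° sideways slope. I took it as edge noise, since the foot rests flat, but did not confirm it another way.
- **Release:** the cleat was pitched slightly in the grip while I pushed against the stop, and it settled back when I let go.
- **Camera offset:** the wrist camera disagreed with the jaws by about 2 mm sideways. I corrected for that by comparing the foot and the track in the same picture.

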